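Turn a returned brake pad over and photograph its lining

ROBOT

A 6-joint arm with a two-finger parallel gripper is mounted at the origin on the work surface. World frame = base frame: x ahead of the robot, y to its left, z up, the work surface at z = 0. Lengths are in mm, angles in rad, forces in N, time in s.
With the tool pointing down it reaches from about 300 to 775 mm from the base axis. Payload 14.6 kg.
Tool frame: the origin (TCP) lies at the very end of the fingers, on their centre line; the grasp point (between the pads) lies 19 mm behind it; z points along the fingers, y is the line along which they close (so a half turn about z gives the same grasp; the last joint's range is limited). The gripper opens to 94 mm and grips with 3 to 60 N. Pads are 16 mm wide; open, the fingers measure 119 mm over their backs; the gripper's body (75 mm by 177 mm) begins 78 mm behind the grasp point.
Start: joints at [1.268, 0.3, 1.521, -0, 1.321, -0.067], TCP at [128.489, 534.771, 205.446] pointing down, gripper open.
Joint ranges: [-3.03, 3.03], [-0.79, 2.21], [0.23, 2.52], [-1.04, 4.18], [0, 3.07], [-2.55, 2.55]. Speed limits (rad/s): [2.22, 2.22, 2.57, 3.14, 3.14, 3.14].

INTERFACE

Orientations are given as [roll, pitch, yaw] about the fixed x, y, z axes, in that order (R = Rz(yaw) Ry(pitch) Rx(roll)).
In Python, from cell import manip gives the robot as it stands.
- The arm moves only by the tool servo_tool, never from a script. Its argument "rows" is a list of rows, each a list of 7 numbers: the turn, a rotation vector about the world's x, y, z in degrees, then the shift along the world's x, y, z in mm, then the closure, from 0 (fully open) to 1 (shut). In form: [[rx, ry, rz, dx, dy, dz, fingers], ...]. A call has 1 to 20 rows; each row shifts and turns the commanded pose from where the row before left it; what a row does not reach is not made up. A row lasts 1/8 s, in which the tool goes at most 62.5 mm and 10.7 degrees, less where a joint would pass 70% of its speed; a pose out of reach is approached as far as the arm can. A call with a gripper value outside its range is refused whole. The fingers move at their own pace and stop on an object; "grip_force" is the grip in N (left out, the last holds). Time passes only in rows, so rows that do not move let the fingers close. It gives the time, the measured TCP pose, the force, the opening and the grip force at its end, in the units of the state.
- manip.read_state(): the state, without advancing time (a new reading comes with each control period).
- manip.camera(name): name is "side" or "top" or "wrist"; returns the picture (384x512x3 uint8, red, green, blue); there is no depth.
- manip.camera_info(name): a dict with "fx", "fy", "cx", "cy" (pixels), "position" and "rotation" of the camera in the world; the wrist camera has in their place "T_tool_cam" (4x4, takes a point from camera to tool coordinates, whose origin is the TCP and whose axes are the flange's). Camera axes: x right, y down, z forward; pixel columns grow to the right and rows downward; lengths in mm; the calibration is good to about 2 mm. A picture is of the moment at which its call begins: read the wrist's pose just before it. camera_info takes no time and is no camera call.
- manip.sign_off(): hands the job in; it is judged then, once.
The state is a dict: "clock": time; "joints": joint angles; "qd": joint speeds; "effort": joint torques, N m; "eef_pos": TCP position; "eef_rot": TCP orientation; "wrist_force": force on the tool from outside, world axes, zero at the start; "moment": the same for the moment, N m; "finger_gap": finger opening in mm; "finger_force": force on a finger pad.
Only numpy, scipy, OpenCV 4.12 (cv2) and the standard library are available. Lean on these libraries where they do the work, as an engineer would, in place of code of your own. Each camera call takes 0.05 s, during which the arm holds its last target. There are 200 camera calls.

TASK

The returned brake pad lies lining down: turn it over so that its dark lining faces up, lying flat in the middle of the white photo plate and lined up with the plate's length, either end first. The orange slotted stand will hold the pad on end while you change your grip; handle it gently, never letting it topple or drop. Then, with the pad let go, press the blue key (lamp) fully and after it the green key (picture); do not press the red key (delete), and leave the tape roll, stapler, marker and yellow carton where they are.

Things in the scene. Friction and masses are not known exactly. Their poses are not given: they have to be found in the camera images.
- pad: Brake pad, rigid slab 120 x 60 x 18 mm, about 0.3 kg: blue steel back 6 mm thick (rivets, yellow dabs) and dark friction lining 12 mm thick, in two blocks with a 6 mm groove across the middle. Origin: centre of the lining's outer face; x along its length, y across its width, z from the lining to the blue back (outer face at z = 18 mm). Starts lining down.
- rest: Fixed stand: dark base 100 x 100 x 8 mm, two upright orange walls (76 mm along y, 6 mm thick, tops at z = 38 mm, low ribs outside) beside a slot along its y, open at both ends, 24 mm wide (x -12 to 12 mm), floor at z = 8 mm. In it a pad stands on its short end, width along the slot, leaning a little. Origin: centre of the underside; z up.
- plate: Fixed white photo plate, 200 (x) x 150 (y) x 10 mm, with four red printed corner marks round its middle. Origin: centre of its underside on the table; its top is at z = 10 mm.
- panel: Fixed grey key panel, 70 (x) x 190 (y) x 30 mm, that carries three round spring keys in a row along its y. Which key is where varies. Origin: centre of its underside on the table.
- blue_key_top (a point): Centre of the top of the round blue key (lamp on), 28 mm across, pressed straight down.
- blue_key (a joint): Travel of the blue key: 0 up, 0.006 fully down (takes 5 N); springs back.
- green_key_top (a point): Centre of the top of the round green key (take the picture), 28 mm across, pressed straight down.
- green_key (a joint): Travel of the green key: 0 up, 0.006 fully down (takes 5 N); springs back.
- red_key_top (a point): Centre of the top of the round red key (delete), 28 mm across, pressed straight down.
- red_key (a joint): Travel of the red key: 0 up, 0.006 fully down (takes 5 N); springs back.
- tape: Bystander, loose: roll of labels lying flat, 84 mm across, 25 mm tall, red. Origin: centre of its underside.
- stapler: Bystander, loose: black stapler 150 x 36 x 46 mm. Origin: centre of its underside; x along its length.
- marker: Bystander, loose: red marker pen 125 x 13 x 13 mm, lying. Origin: centre of its underside; x along its length.
- yellow_carton: Bystander, loose: yellow carton 90 x 140 x 60 mm. Origin: centre of its underside.
Mind the look-alikes: they are no part of the job. What is shaped like the plate but turquoise is not meant. What is shaped like the pad but purple is not meant.

How it is judged:
By the outcome, as a careful person would: the job done as asked, in the order asked, and still so for the second after the job is handed in, with the robot touching nothing.
It also fails if it takes over 72 s, if anything falls off the work surface, if the arm or the gripper's body presses on something with over 40 N, if the wrist force passes 120 N, or if a joint passes its speed limit or range.

## Working session

There is one attempt and no reset: what is moved stays moved. The work goes in short steps, Python scripts to look and compute and a tool call to move; the robot and the scene stay as the last step left them, time stands still between calls to the robot, and variables do not carry over. Pictures are saved under pics/ and viewed, at most 10 in all, crops included, and the job is handed in when it is done.

Besides the shell and the picture viewer there is one more tool, called after ">>>" as name([rows], argument=value, ...), one row to a line, values as JSON. servo_tool: Moves the arm, as the interface text tells. Its arguments: {"type":"object","properties":{"rows":{"type":"array","items":{"type":"array","items":{"type":"number"}}},"grip_force":{"type":"number"}},"required":["rows"]}

```bash
ls; mkdir -p pics
python3 - <<'E'
from cell import manip
import cv2,numpy as np
for n in ("top","side"):
    im=manip.camera(n); cv2.imwrite(f"pics/{n}0.png",im[:,:,::-1])
    print(n,manip.camera_info(n))
print(manip.camera_info("wrist")); print(manip.read_state())
E
```

```text
pics
top {'fx': 363.5017446506398, 'fy': 363.5017446506398, 'cx': 255.5722271920509, 'cy': 192.14055502694748, 'position': array([ 373.87674505,   37.98498736, 1064.69268126]), 'rotation': array([-2.99785902, -0.02273578, -1.59894661])}
side {'fx': 494.35721199042047, 'fy': 494.35721199042047, 'cx': 249.24282310576734, 'cy': 185.66197561460916, 'position': array([-110.21914107, -911.05650985, 1009.73270767]), 'rotation': array([-2.26470159,  0.01741397, -0.59109635])}
{'fx': 270.9699815825911, 'fy': 270.9699815825911, 'cx': 253.03763439974938, 'cy': 195.9787309165862, 'T_tool_cam': array([[-6.31484804e-04, -9.68411562e-01, -2.49356467e-01,
         7.09689018e+01],
       [ 9.99998953e-01, -9.36262674e-04,  1.10365478e-03,
        -3.32414020e-01],
       [-1.30225520e-03, -2.49355509e-01,  9.68411139e-01,
        -1.77787311e+02],
       [ 0.00000000e+00,  0.00000000e+00,  0.00000000e+00,
         1.00000000e+00]])}
{'clock': 0.1, 'joints': array([ 1.26842084e+00,  3.00380868e-01,  1.52150146e+00, -1.13646983e-05,
        1.32069798e+00, -6.66045819e-02]), 'qd': array([-8.35316819e-08, -1.73049032e-03, -2.78998629e-03,  8.45164093e-04,
        1.23396259e-04, -7.16170199e-04]), 'effort': array([ 1.25610241e-03, -5.32648838e+01, -3.53285909e+01,  7.09965988e-02,
        2.34872400e-02, -7.58294777e-05]), 'eef_pos': array([128.41614459, 534.56401011, 204.9695051 ]), 'eef_rot': array([-3.14060646e+00, -5.47497487e-05,  2.90582454e+00]), 'wrist_force': array([ 0.2266925 ,  0.27667218, -0.57442305]), 'moment': array([ 0.00843588, -0.03421173, -0.03625204]), 'finger_force': 0.0, 'finger_gap': 93.83924487012067}
```

View pics/top0.png

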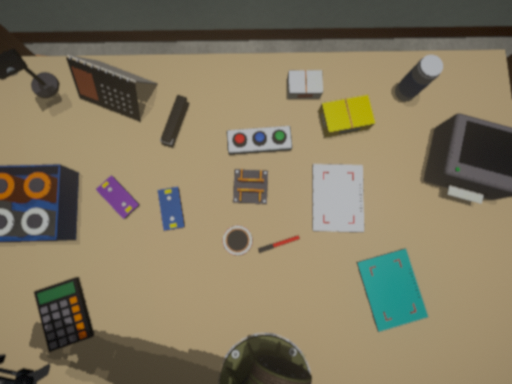

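View pics/side0.png

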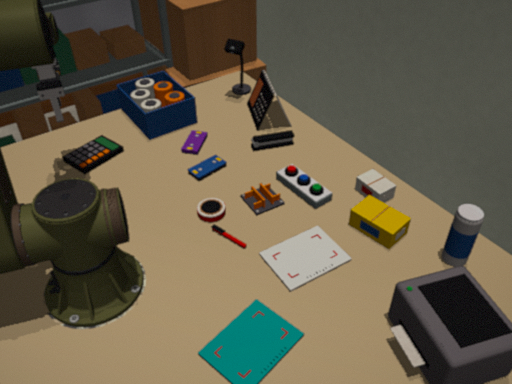

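Top picture: the candidates for the pad are blue (171,208), which is mine, and purple (118,197), a look-alike. For the plate they are white (338,198), mine, and turquoise (392,289), a look-alike. The stand is at (251,187). The keys are red (239,139), blue (260,138) and green (280,136). The tape is at (238,240) and the marker at (279,243).

```bash
cat > h.py <<'E'
import numpy as np, cv2
from cell import manip
from scipy.spatial.transform import Rotation as R
def cam(n,st=None):
    i=manip.camera_info(n); K=(i["fx"],i["fy"],i["cx"],i["cy"])
    if n=="wrist":
        T=np.eye(4); T[:3,:3]=R.from_euler("xyz",st["eef_rot"]).as_matrix(); T[:3,3]=st["eef_pos"]
        T=T@i["T_tool_cam"]; return K,T[:3,3],T[:3,:3]
    return K,np.array(i["position"]),R.from_euler("xyz",i["rotation"]).as_matrix()
def unproj(c,uv,z):
    K,p,M=c; uv=np.atleast_2d(uv).astype(float)
    d=np.c_[(uv[:,0]-K[2])/K[0],(uv[:,1]-K[3])/K[1],np.ones(len(uv))]@M.T
    return p+d*((z-p[2])/d[:,2])[:,None]
def proj(c,P):
    K,p,M=c; q=(np.atleast_2d(P)-p)@M
    return np.c_[K[0]*q[:,0]/q[:,2]+K[2],K[1]*q[:,1]/q[:,2]+K[3]]
def blob(im,lo,hi,box,close=5):
    h=cv2.cvtColor(im,cv2.COLOR_RGB2HSV); m=cv2.inRange(h,np.array(lo),np.array(hi))
    k=np.zeros_like(m); x0,y0,x1,y1=box; k[y0:y1,x0:x1]=m[y0:y1,x0:x1]
    k=cv2.morphologyEx(k,cv2.MORPH_CLOSE,np.ones((close,close)))
    cs,_=cv2.findContours(k,cv2.RETR_EXTERNAL,cv2.CHAIN_APPROX_NONE)
    return max(cs,key=cv2.contourArea)[:,0,:]
def rect(c,ct,z):
    P=unproj(c,ct,z)[:,:2].astype(np.float32); (cx,cy),(w,h),a=cv2.minAreaRect(P)
    if w<h: w,h,a=h,w,a+90
    return np.round([cx,cy,w,h,(a+90)%180-90],1)
E
python3 - <<'E'
from h import *
im=manip.camera("top"); c=cam("top")
B=lambda lo,hi,box,z,n:print(n,rect(c,blob(im,lo,hi,box),z))
B((100,120,60),(120,255,255),(145,170,200,240),18,"pad")
B((125,60,60),(160,255,255),(85,165,150,230),18,"purple")
B((0,0,150),(180,45,255),(300,150,380,245),10,"plate")
B((5,130,100),(18,255,255),(228,163,275,210),38,"rest orange")
B((0,0,20),(180,110,110),(228,163,275,210),8,"rest dark")
B((0,0,130),(180,40,255),(220,120,300,160),30,"panel")
for n,lo,hi,bx in(("red",(0,150,80),(6,255,255),(228,125,250,150)),("blue",(100,120,50),(125,255,255),(250,125,272,150)),("green",(45,100,50),(85,255,255),(270,125,292,150))):
    B(lo,hi,bx,36,n)
B((0,0,0),(180,255,60),(155,90,195,150),23,"stapler")
B((0,150,80),(8,255,255),(268,230,305,250),8,"marker")
print(unproj(c,[[238,240]],25), unproj(c,[[347,114]],60))
cv2.imwrite("pics/c1.png",cv2.resize(im[110:250,90:380,::-1],(800,386),interpolation=cv2.INTER_CUBIC))
E
```

```text
pad [483.9 255.5 110.   52.6   8.5]
purple [521.3 409.  119.8  59.5  42.8]
plate [ 505.2 -232.1  201.8  152.6   -3. ]
rest orange [569.2  23.3  71.9  31.8  85.7]
rest dark [543.7  25.1  96.3  95.8  -4.5]
panel [682.3  -4.3 188.4  67.8 -86.8]
red [683.   52.8  26.3  24.1  88.8]
blue [686.3  -4.3  23.5  21.2  88.8]
green [689.5 -63.   24.3  23.5  -2.1]
stapler [754.9 238.8 123.3  33.9 -19. ]
marker [381.5 -72.8  76.1   8.1 -73.4]
[[387.93095775  63.76318727  25.        ]] [[ 740.94459623 -260.56166281   60.        ]]
```

View pics/c1.png

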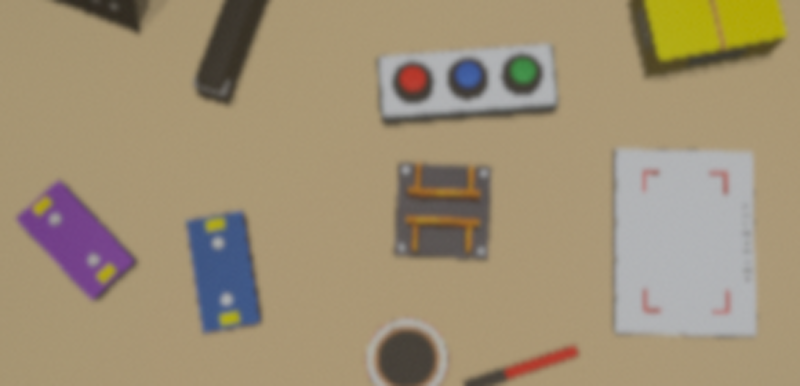

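The crop shows the blue pad with its rivets and dabs at image (171,208), the white plate with its marks centred, and the stand slot running along world y. The measured sizes match the given ones. I'll hover over the pad first.

>>> servo_tool([
  [0, 0, 1.8, 30, -23.3, 0, 0],
  [0, 0, 1.8, 30, -23.3, 0, 0],
  [0, 0, 1.8, 30, -23.3, 0, 0],
  [0, 0, 1.8, 30, -23.3, 0, 0],
  [0, 0, 1.8, 30, -23.3, 0, 0],
  [0, 0, 1.8, 30, -23.3, 0, 0],
  [0, 0, 1.8, 30, -23.3, 0, 0],
  [0, 0, 1.8, 30, -23.3, 0, 0],
  [0, 0, 1.8, 30, -23.3, 0, 0],
  [0, 0, 1.8, 30, -23.3, 0, 0],
  [0, 0, 1.8, 30, -23.3, 0, 0],
  [0, 0, 1.8, 26, -23.3, 0, 0],
  [0, 0, 0, 0, 0, 0, 0],
], grip_force=40)

```text
clock: 1.78
eef_pos: [485.5, 253.8, 204.9]
eef_rot: [-3.141, -0.001, -3.003]
wrist_force: [-0.6, -0.7, -0.5]
finger_gap: 93.9
finger_force: 0.0
```

```bash
cat >> h.py <<'E'
def snap(n):
    st=manip.read_state(); im=manip.camera(n); return st,im,cam(n,st)
E
python3 - <<'E'
from h import *
st,im,c=snap("wrist"); print(st["joints"].round(3),st["eef_pos"].round(1),np.degrees(st["eef_rot"]).round(1))
cv2.imwrite("pics/w1.png",im[:,:,::-1])
print(rect(c,blob(im,(100,110,40),(122,255,255),(0,0,512,384),25),18))
E
```

```text
[ 0.415  0.296  1.527 -0.     1.319 -1.295] [485.5 253.8 204.9] [-180.   -0. -172.]
[476.1 569.2 157.  127.5   7.9]
```

View pics/w1.png

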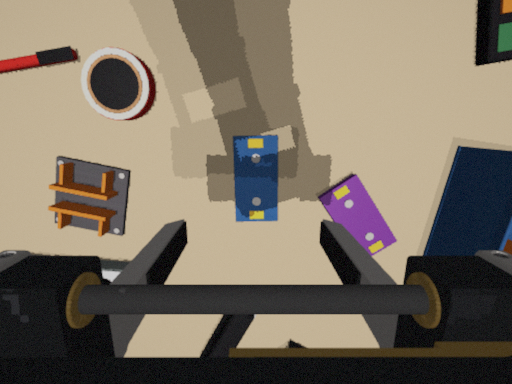

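Wrist view: the pad is at (256,179) with dabs at both ends, purple at (357,215), the stand at (92,195) and the tape at (117,84).

Run:
```python
from h import *
st=manip.read_state(); im=cv2.imread("pics/w1.png")[:,:,::-1].copy(); c=cam("wrist",st)
h=cv2.cvtColor(im,cv2.COLOR_RGB2HSV)
m=(cv2.inRange(h,(95,90,30),(125,255,255))|cv2.inRange(h,(22,150,120),(34,255,255))); k=np.zeros_like(m); k[125:232,220:295]=m[125:232,220:295]
k=cv2.morphologyEx(k,cv2.MORPH_CLOSE,np.ones((9,9)))
cs,_=cv2.findContours(k,cv2.RETR_EXTERNAL,cv2.CHAIN_APPROX_NONE); ct=max(cs,key=cv2.contourArea)[:,0]
print("pad",rect(c,ct,18))
print("rest orange top",rect(c,blob(im,(5,130,80),(18,255,255),(40,150,140,240),9),38))
print("rest base",unproj(c,[[60,158],[130,172],[125,233],[54,222]],8).round(1))
print("tape",unproj(c,[[116,84]],25))
```

```text
pad [483.6 257.9 118.2  58.3   8.9]
rest orange top [538.2  34.6  92.7  86.7  -3.3]
rest base [[493.  -13.1   8. ]
 [499.3  82.9   8. ]
 [592.   78.    8. ]
 [589.  -25.3   8. ]]
tape [[387.73979825  70.24489375  25.        ]]
```

>>> servo_tool([
  [-1.2, 7.9, 0, -1.5, 0.5, -20, 0],
  [-1.2, 7.9, 0, -1.5, 0.5, -20, 0],
  [-1.2, 7.9, 0, -1.5, 0.5, -20, 0],
  [-1.2, 7.9, 0, -1.5, 0.5, -20, 0],
  [-1.2, 7.9, 0, -1.7, 0.2, -20, 0],
  [0, 0, 0, 0, 0, -20, 0],
  [0, 0, 0, 0, 0, -25, 0],
  [0, 0, 0, 0, 0, 0, 0],
  [0, 0, 0, 0, 0, 0, 0],
])

```text
clock: 2.95
eef_pos: [477.0, 257.8, 61.9]
eef_rot: [-3.134, -0.694, -3.003]
wrist_force: [0.5, 0.3, 0.3]
finger_gap: 94.4
finger_force: 0.0
```

Run:
```python
from h import *
st,im,c=snap("wrist"); print(st["joints"].round(3),st["eef_pos"].round(1))
M=R.from_euler("xyz",st["eef_rot"]).as_matrix(); print(M.round(3))
h=cv2.cvtColor(im,cv2.COLOR_RGB2HSV)
m=(cv2.inRange(h,(95,90,30),(125,255,255))|cv2.inRange(h,(22,150,120),(34,255,255)))
p=proj(c,[[484,257,18]])[0]; print(p)
x,y=p.astype(int); k=np.zeros_like(m); a,b=max(0,y-100),max(0,x-65); k[a:y+100,b:x+65]=m[a:y+100,b:x+65]
k=cv2.morphologyEx(k,cv2.MORPH_CLOSE,np.ones((15,15)))
cs,_=cv2.findContours(k,cv2.RETR_EXTERNAL,cv2.CHAIN_APPROX_NONE); ct=max(cs,key=cv2.contourArea)[:,0]
print("pad",rect(c,ct,18),cv2.boundingRect(ct))
```

```text
[ 0.361  0.856  1.16   0.138  1.807 -1.367] [477.  257.8  61.9]
[[-0.761 -0.143 -0.632]
 [-0.106  0.99  -0.096]
 [ 0.64  -0.006 -0.769]]
[251.70643679 253.72773146]
pad [468.2 254.2  81.6  58.3   8.9] (216, 193, 72, 92)
```

>>> servo_tool([
  [0, 0, 0, 0.5, -2, -20, 0],
  [0, 0, 0, 0, 0, -18, 0],
  [0, 0, 0, 0, 0, -10, 0],
  [0, 0, 0, 0, 0, -6, 0],
  [0, 0, 0, 0, 0, 0, 0.3],
  [0, 0, 0, 0, 0, 0, 1],
  [0, 0, 0, 0, 0, 0, 1],
  [0, 0, 0, 0, 0, 0, 1],
  [0, 0, 0, 0, 0, 0, 1],
  [0, 0, 0, 0, 0, 0, 1],
], grip_force=45)

```text
clock: 4.25
eef_pos: [477.4, 255.5, 6.6]
eef_rot: [-3.134, -0.697, -3.003]
wrist_force: [-0.0, 1.4, 2.5]
finger_gap: 59.4
finger_force: 45.0
```

```bash
cat >> h.py <<'E'
def tool(st):
    T=np.eye(4); T[:3,:3]=R.from_euler("xyz",st["eef_rot"]).as_matrix(); T[:3,3]=st["eef_pos"]; return T
def padT(x,z,o):
    T=np.eye(4); x=np.array(x,float); z=np.array(z,float); T[:3,:3]=np.c_[x,np.cross(z,x),z]; T[:3,3]=o; return T
def delta(Ta,Tb):
    return np.degrees(R.from_matrix(Tb[:3,:3]@Ta[:3,:3].T).as_rotvec()).round(2),(Tb[:3,3]-Ta[:3,3]).round(1)
REST=np.array([543.6,26.]); ry=np.radians(-4.4)
def stand(dz=0,lean=0): # lean>0: top towards robot
    u=np.array([np.cos(ry),np.sin(ry),0]); a=np.radians(lean)
    x=-np.sin(a)*u+np.cos(a)*np.array([0,0,1]); z=-np.cos(a)*u-np.sin(a)*np.array([0,0,1])
    return padT(x,z,np.r_[REST,8+dz]+60*x-9*z)
E
python3 - <<'E'
from h import *
st=manip.read_state(); T=tool(st); a=np.radians(8.3)
P=padT([np.cos(a),np.sin(a),0],[0,0,1],[483.9,257-.3,0])
G=np.linalg.inv(T)@P; np.save("G1.npy",G); print(T[:3,:3].round(3))
Tt=stand(45)@np.linalg.inv(G); print(Tt.round(3)); print(delta(T,Tt))
E
```

```text
[[-0.759 -0.143 -0.635]
 [-0.106  0.99  -0.096]
 [ 0.642 -0.006 -0.767]]
[[-6.40000e-01  8.30000e-02  7.64000e-01  5.45941e+02]
 [ 5.40000e-02  9.97000e-01 -6.20000e-02  2.55370e+01]
 [-7.67000e-01  1.00000e-03 -6.42000e-01  1.06373e+02]
 [ 0.00000e+00  0.00000e+00  0.00000e+00  1.00000e+00]]
(array([  3.07, -90.1 ,  -9.97]), array([  68.6, -229.9,   99.7]))
```

>>> servo_tool([
  [0, 0, 0, 0, 0, 8, 1],
  [0, 0, 0, 0, 0, 16, 1],
  [0, 0, 0, 0, 0, 30, 1],
  [0, 0, 0, 0, 0, 30, 1],
  [0.26, -7.5, -0.83, 5.7, -19.2, 30, 1],
  [0.26, -7.5, -0.83, 5.7, -19.2, 0, 1],
  [0.26, -7.5, -0.83, 5.7, -19.2, 0, 1],
  [0.26, -7.5, -0.83, 5.7, -19.2, 0, 1],
  [0.26, -7.5, -0.83, 5.7, -19.2, 0, 1],
  [0.26, -7.5, -0.83, 5.7, -19.2, 0, 1],
  [0.26, -7.5, -0.83, 5.7, -19.2, 0, 1],
  [0.26, -7.5, -0.83, 5.7, -19.2, 0, 1],
  [0.26, -7.5, -0.83, 5.7, -19.2, 0, 1],
  [0.26, -7.5, -0.83, 5.7, -19.2, 0, 1],
  [0.26, -7.5, -0.83, 5.7, -19.2, 0, 1],
  [0.26, -7.5, -0.83, 5.7, -19.2, 0, 1],
  [0, 0, 0, 0, 0, 0, 1],
  [0, 0, 0, 0, 0, 0, 1],
])

```text
clock: 6.5
eef_pos: [546.2, 26.8, 132.5]
eef_rot: [-3.125, 0.796, 3.07]
wrist_force: [-0.3, -0.2, -4.1]
finger_gap: 59.7
finger_force: 45.0
```

Run:
```python
from h import *
st=manip.read_state(); T=tool(st);print(st["joints"].round(3)); G=np.load("G1.npy")
P=T@G; print("pad",P.round(3)); print(delta(T,stand(45)@np.linalg.inv(G)))
st,im,c=snap("wrist"); s,sd,cs=snap("side")
uv=proj(cs,[np.r_[REST,60]])[0].astype(int); print(uv)
a=cv2.resize(sd[uv[1]-80:uv[1]+80,uv[0]-80:uv[0]+80],(400,400),interpolation=cv2.INTER_CUBIC); b=cv2.resize(im,(400,300)); b=np.vstack([b,np.zeros((100,400,3),np.uint8)])
cv2.imwrite("pics/m1.png",np.hstack([b,a])[:,:,::-1])
```

```text
[ 0.024  0.096  2.181 -0.869  0.111 -0.638]
pad [[ 7.80000e-02  7.70000e-02 -9.94000e-01  5.53283e+02]
 [ 6.00000e-03  9.97000e-01  7.80000e-02  2.65690e+01]
 [ 9.97000e-01 -1.20000e-02  7.80000e-02  1.38580e+02]
 [ 0.00000e+00  0.00000e+00  0.00000e+00  1.00000e+00]]
(array([ 0.37, -4.5 ,  0.06]), array([ -0.2,  -1.2, -26.1]))
[261 185]
```

View pics/m1.png

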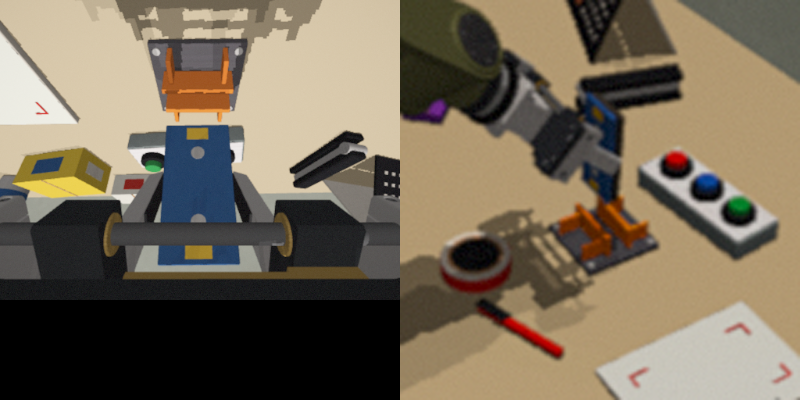

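The stand is in view below the pad at left-image (198,80), and the pad is held well. The wrist is near singular pointing outward (j5≈0.1), so I'll stand the pad the other way round, with the tool pointing back towards the robot.

```bash
cat >> h.py <<'E'
def stand2(dz=0,lean=0): # mirrored; lean>0: top away from robot
    u=-np.array([np.cos(ry),np.sin(ry),0]); a=np.radians(lean); k=np.array([0,0,1.])
    x=-np.sin(a)*u+np.cos(a)*k; z=-np.cos(a)*u-np.sin(a)*k
    return padT(x,z,np.r_[REST,8+dz]+60*x-9*z+15*np.tan(a)*u)
E
python3 - <<'E'
from h import *
st=manip.read_state(); T=tool(st); G=np.load("G1.npy")
Tt=stand2(50,4)@np.linalg.inv(G); print(Tt.round(3))
V1=T.copy(); V1[:3,:3]=R.from_euler("xyz",[np.pi,0,np.pi+ry]).as_matrix()
V2=T.copy(); V2[:3,:3]=R.from_euler("xyz",[np.pi,0,ry]).as_matrix()
print(delta(T,V1),delta(V2,Tt))
E
```

```text
[[ 5.85000e-01 -8.30000e-02 -8.07000e-01  5.43931e+02]
 [-5.00000e-02 -9.97000e-01  6.60000e-02  2.62580e+01]
 [-8.10000e-01  2.00000e-03 -5.87000e-01  1.11408e+02]
 [ 0.00000e+00  0.00000e+00  0.00000e+00  1.00000e+00]]
(array([4.240e+00, 4.542e+01, 4.000e-02]), array([0., 0., 0.])) (array([ 4.21, 53.9 , -0.36]), array([ -2.3,  -0.9, -20.9]))
```

>>> servo_tool([
  [0.4, 4, 0, 0, 0, 10, 1],
  [0.7, 7, 0, 0, 0, 10, 1],
  [0.8, 8.6, 0, 0, 0, 10, 1],
  [0.8, 8.6, 0, 0, 0, 10, 1],
  [0.8, 8.6, 0, 0, 0, 0, 1],
  [0.8, 8.6, 0, 0, 0, 0, 1],
  [0, 0, -10, 0, 0, 0, 1],
  [0, 0, -10, 0, 0, 0, 1],
  [0, 0, -10, 0, 0, 0, 1],
  [0, 0, -10, 0, 0, 0, 1],
  [0, 0, -10, 0, 0, 0, 1],
  [0, 0, -10, 0, 0, 0, 1],
  [0, 0, -10, 0, 0, 0, 1],
  [0, 0, -10, 0, 0, 0, 1],
  [0, 0, -10, 0, 0, 0, 1],
  [0, 0, -10, 0, 0, 0, 1],
  [0, 0, -10, 0, 0, 0, 1],
  [0, 0, -10, 0, 0, 0, 1],
  [0, 0, -10, 0, 0, 0, 1],
  [0, 0, -10, 0, 0, 0, 1],
])

```text
clock: 9.1
eef_pos: [547.8, 20.0, 165.0]
eef_rot: [-3.107, 0.075, 0.614]
wrist_force: [-0.7, 0.3, -3.9]
finger_gap: 59.6
finger_force: 45.0
```

>>> servo_tool([
  [0, 0, -10, 0, 0, 0, 1],
  [0, 0, -10, 0, 0, 0, 1],
  [0, 0, -10, 0, 0, 0, 1],
  [0, 0, -10, 0, 0, 0, 1],
  [0.6, 7.7, 0, 0, 0, 0, 1],
  [0.6, 7.7, 0, 0, 0, 0, 1],
  [0.6, 7.7, 0, 0, 0, -10, 1],
  [0.6, 7.7, 0, 0, 0, -10, 1],
  [0.6, 7.7, 0, 0, 0, -10, 1],
  [0.6, 7.7, 0, -1, 0, -10, 1],
  [0.6, 7.7, 0, -1, -1, -10, 1],
  [0, 0, 0, 0, 0, 0, 1],
  [0, 0, 0, 0, 0, 0, 1],
])

```text
clock: 10.72
eef_pos: [546.2, 18.0, 115.8]
eef_rot: [-3.112, 1.016, -0.08]
wrist_force: [-0.2, -1.2, -3.5]
finger_gap: 59.7
finger_force: 45.0
```

Run:
```python
from h import *
st=manip.read_state(); T=tool(st);print(st["joints"].round(3)); G=np.load("G1.npy")
P=T@G; print("pad",P.round(3)); print(delta(T,stand2(45,4)@np.linalg.inv(G)))
st,im,c=snap("wrist"); s,sd,cs=snap("side"); s,tp,ct=snap("top")
np.savez("s.npz",im=im,sd=sd,tp=tp)
uv=proj(cs,[np.r_[REST,60]])[0].astype(int)
a=cv2.resize(sd[uv[1]-80:uv[1]+80,uv[0]-80:uv[0]+80],(400,400),interpolation=cv2.INTER_CUBIC); b=cv2.resize(im,(400,300)); b=np.vstack([b,np.zeros((100,400,3),np.uint8)])
cv2.imwrite("pics/m2.png",np.hstack([b,a])[:,:,::-1])
```

```text
[-0.058  1.027  0.87   0.063  2.259  1.622]
pad [[ 1.39000e-01 -1.00000e-01  9.85000e-01  5.40527e+02]
 [-3.20000e-02 -9.95000e-01 -9.60000e-02  1.81950e+01]
 [ 9.90000e-01 -1.80000e-02 -1.42000e-01  1.23290e+02]
 [ 0.00000e+00  0.00000e+00  0.00000e+00  1.00000e+00]]
(array([-1.39, -4.04,  1.28]), array([-2.2,  8.2, -9.4]))
```

View pics/m2.png

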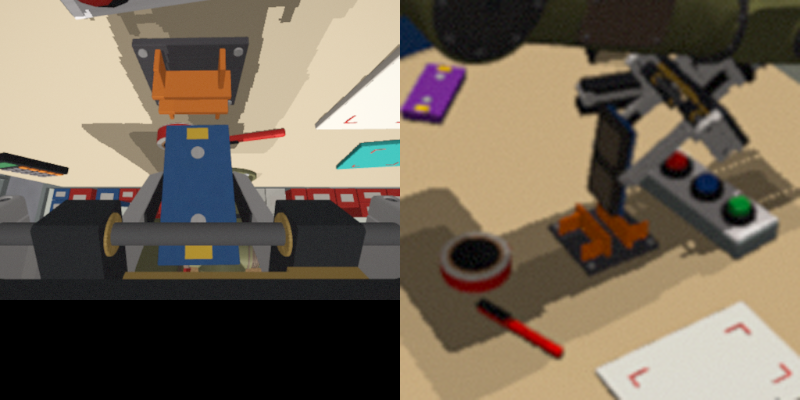

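Run:
```python
from h import *
d=np.load("s.npz"); im=d["im"]; st=manip.read_state(); c=cam("wrist",st)
u=np.array([np.cos(ry),np.sin(ry)])
for nm,dx,z in (("basefar",-50,8),("w1back",-18,38),("w1front",-12,38),("w2in",12,38),("w2out",18,38)):
    print(nm,proj(c,[np.r_[REST+dx*u,z]]).round(1))
for col in (225,250,275):
    print(col,[(r,*im[r,col]) for r in range(44,160,2)])
v=np.array([-u[1],u[0]])
print("base far corners",[proj(c,[np.r_[REST-50*u+s*50*v,8]]).round(1) for s in(1,-1)])
print("w1 ends",[proj(c,[np.r_[REST-12*u+s*38*v,38]]).round(1) for s in(1,-1)])
o=cv2.inRange(cv2.cvtColor(im,cv2.COLOR_RGB2HSV),(5,150,80),(18,255,255))
for r in range(92,125,6): q=np.where(o[r])[0]; print(r,q.min(),q.max())
```

```text
basefar [[248. 136.]]
w1back [[245.5 147.9]]
w1front [[245.1 144.6]]
w2in [[243.4 129.6]]
w2out [[242.8 125.3]]
225 [(44, np.uint8(114), np.uint8(101), np.uint8(83)), (46, np.uint8(116), np.uint8(104), np.uint8(85)), (48, np.uint8(98), np.uint8(89), np.uint8(77)), (50, np.uint8(67), np.uint8(63), np.uint8(66)), (52, np.uint8(67), np.uint8(63), np.uint8(68)), (54, np.uint8(68), np.uint8(64), np.uint8(68)), (56, np.uint8(69), np.uint8(67), np.uint8(69)), (58, np.uint8(54), np.uint8(54), np.uint8(55)), (60, np.uint8(53), np.uint8(52), np.uint8(51)), (62, np.uint8(58), np.uint8(55), np.uint8(54)), (64, np.uint8(54), np.uint8(50), np.uint8(50)), (66, np.uint8(56), np.uint8(53), np.uint8(55)), (68, np.uint8(54), np.uint8(54), np.uint8(54)), (70, np.uint8(49), np.uint8(46), np.uint8(46)), (72, np.uint8(49), np.uint8(47), np.uint8(49)), (74, np.uint8(53), np.uint8(49), np.uint8(50)), (76, np.uint8(49), np.uint8(49), np.uint8(46)), (78, np.uint8(51), np.uint8(49), np.uint8(51)), (80, np.uint8(51), np.uint8(50), np.uint8(49)), (82, np.uint8(51), np.uint8(48), np.uint8(48)), (84, np.uint8(51), 
[... 7158 characters left out ...]
140, np.uint8(180), np.uint8(102), np.uint8(41)), (142, np.uint8(179), np.uint8(99), np.uint8(40)), (144, np.uint8(147), np.uint8(80), np.uint8(31)), (146, np.uint8(127), np.uint8(87), np.uint8(57)), (148, np.uint8(124), np.uint8(92), np.uint8(69)), (150, np.uint8(126), np.uint8(91), np.uint8(68)), (152, np.uint8(122), np.uint8(102), np.uint8(78)), (154, np.uint8(116), np.uint8(105), np.uint8(87)), (156, np.uint8(118), np.uint8(105), np.uint8(87)), (158, np.uint8(116), np.uint8(103), np.uint8(85))]
base far corners [array([[199.2, 136.1]]), array([[297.4, 136. ]])]
w1 ends [array([[200.8, 144.6]]), array([[290. , 144.6]])]
92 197 294
98 196 295
104 196 295
110 195 295
116 195 295
122 195 295
```

Run:
```python
from h import *
d=np.load("s.npz"); im=d["im"]; st=manip.read_state(); c=cam("wrist",st); P=tool(st)@np.load("G1.npy")
f=lambda q:proj(c,[(P@np.r_[q,1])[:3]])[0].round(1)
print("pred blue bottom corners",f([-60,30,18]),f([-60,-30,18]),"lining",f([-60,0,0]),"rivets? ",f([-40,0,18]))
h=cv2.cvtColor(im,cv2.COLOR_RGB2HSV); m=cv2.inRange(h,(100,110,40),(122,255,255))
for col in (215,235,280,290): q=np.where(m[140:200,col])[0]+140; print(col,q.min())
for r in (165,170,180,200): q=np.where(m[r,190:320])[0]+190; print(r,q.min(),q.max())
def pr(X,yy=0):
    u=np.array([np.cos(ry),np.sin(ry)]); v=np.array([-u[1],u[0]])
    return [proj(c,[np.r_[X+dx*u,z]])[0].round(1) for dx,z in((50,0),(50,8),(18,8),(18,38),(12,38),(-12,38),(-18,38))]
print("obs rows 47.7 57 89.5 123.5 127 143.3 146")
for dx in(0,2,3,4): print(dx,[p[1] for p in pr(REST+[dx,-2])])
```

```text
pred blue bottom corners [292.5 161.4] [213.2 161.7] lining [253.  173.5] rivets?  [252.8 184.9]
215 161
235 161
280 160
290 160
165 214 291
170 213 292
180 213 292
200 211 294
obs rows 47.7 57 89.5 123.5 127 143.3 146
0 [np.float64(49.7), np.float64(59.2), np.float64(91.3), np.float64(125.2), np.float64(129.5), np.float64(144.5), np.float64(147.8)]
2 [np.float64(47.2), np.float64(56.9), np.float64(89.6), np.float64(123.7), np.float64(128.1), np.float64(143.4), np.float64(146.7)]
3 [np.float64(46.0), np.float64(55.7), np.float64(88.7), np.float64(122.9), np.float64(127.3), np.float64(142.8), np.float64(146.2)]
4 [np.float64(44.7), np.float64(54.4), np.float64(87.8), np.float64(122.2), np.float64(126.6), np.float64(142.2), np.float64(145.6)]
```

```bash
sed -i 's/^REST=np.array.*/REST=np.array([545.4,24.3]); ry=np.radians(-4.4)/' h.py
python3 - <<'E'
from h import *
T=tool(manip.read_state()); G=np.linalg.inv(np.load("G1.npy"))
print(delta(T,stand2(40,4)@G),delta(stand2(40,4)@G,stand2(0,4)@G))
E
```

```text
(array([-1.32, -4.04,  1.3 ]), array([ -0.4,   6.8, -15.4])) (array([0., 0., 0.]), array([  0.,   0., -40.]))
```

>>> servo_tool([
  [-0.66, -2, 0.65, 0, 3.4, -7, 1],
  [-0.66, -2, 0.65, -0.4, 3.4, -7, 1],
  [0, 0, 0, 0, 0, 0, 1],
  [0, 0, 0, 0, 0, 0, 1],
])

```text
clock: 11.38
eef_pos: [545.4, 24.2, 101.8]
eef_rot: [3.137, 0.948, -0.087]
wrist_force: [0.7, 0.3, -3.8]
finger_gap: 59.4
finger_force: 45.0
```

>>> servo_tool([
  [0, 0, 0, 0, 0, -6, 1],
  [0, 0, 0, 0, 0, -6, 1],
  [0, 0, 0, 0, 0, -6, 1],
  [0, 0, 0, 0, 0, -6, 1],
  [0, 0, 0, 0, 0, 0, 1],
])

```text
clock: 12.0
eef_pos: [545.0, 24.3, 76.4]
eef_rot: [3.136, 0.95, -0.088]
wrist_force: [1.2, 0.0, -3.2]
finger_gap: 59.5
finger_force: 45.0
```

Run:
```python
from h import *
st=manip.read_state(); T=tool(st); G=np.linalg.inv(np.load("G1.npy")); print(st["wrist_force"])
print(delta(T,stand2(0,4)@G))
```

```text
[ 1.17225381  0.02350982 -3.21018223]
(array([ 0.04, -0.38,  0.03]), array([  0.7,   0.3, -14.9]))
```

>>> servo_tool([
  [0, 0, 0, 0.4, 0, -5, 1],
  [0, 0, 0, 0, 0, -4, 1],
  [0, 0, 0, 0, 0, -3, 1],
  [0, 0, 0, 0, 0, -1, 1],
  [0, 0, 0, 0, 0, 0, 1],
])

```text
clock: 12.62
eef_pos: [545.7, 24.3, 64.0]
eef_rot: [3.136, 0.949, -0.087]
wrist_force: [-0.1, -0.7, -5.2]
finger_gap: 59.6
finger_force: 45.0
```

>>> servo_tool([
  [0, 0, 0, 0, 0, -1, 1],
  [0, 0, 0, 0, 0, -0.5, 1],
  [0, 0, 0, 0, 0, 0, 1],
])

```text
clock: 13.0
eef_pos: [545.6, 24.3, 62.5]
eef_rot: [3.136, 0.949, -0.088]
wrist_force: [0.1, -0.1, -4.3]
finger_gap: 59.9
finger_force: 45.0
```

>>> servo_tool([
  [0, 0, 0, 0, 0, -0.7, 1],
  [0, 0, 0, 0, 0, -0.7, 1],
  [0, 0, 0, 0, 0, 0, 1],
])

```text
clock: 13.38
eef_pos: [545.7, 24.3, 61.9]
eef_rot: [3.136, 0.949, -0.087]
wrist_force: [0.1, 0.2, 5.8]
finger_gap: 59.7
finger_force: 44.9
```

>>> servo_tool([
  [0, 1, 0, 0.9, 0, 0.4, 1],
  [0, 1, 0, 0.9, 0, 0, 1],
  [0, 0, 0, 0, 0, 0, 1],
])

```text
clock: 13.75
eef_pos: [547.4, 24.3, 62.0]
eef_rot: [3.131, 0.986, -0.092]
wrist_force: [-2.6, 0.4, 8.1]
finger_gap: 59.5
finger_force: 45.0
```

>>> servo_tool([
  [0, 1, 0, 0.9, 0, 0, 1],
  [0, 1, 0, 0.9, 0, 0, 1],
  [0, 0, 0, 0, 0, 0, 1],
])

```text
clock: 14.12
eef_pos: [548.7, 24.3, 62.1]
eef_rot: [3.124, 1.023, -0.097]
wrist_force: [-8.2, 0.0, 8.5]
finger_gap: 59.6
finger_force: 45.0
```

>>> servo_tool([
  [0, 0, 0, 0, 0, 0, 0.8],
  [0, 0, 0, 0, 0, 0, 0.5],
  [0, 0, 0, 0, 0, 0, 0],
  [0, 0, 0, 0, 0, 0, 0],
  [0, 0, 0, 0, 0, 0, 0],
  [0, 0, 0, 0, 0, 0, 0],
])

```text
clock: 14.88
eef_pos: [549.3, 24.3, 61.4]
eef_rot: [3.125, 1.019, -0.097]
wrist_force: [0.8, -0.0, 0.1]
finger_gap: 93.3
finger_force: 0.0
```

Run:
```python
from h import *
st=manip.read_state(); T=tool(st); P=T@np.load("G1.npy"); np.save("P.npy",P); print(P.round(3),st["finger_gap"]); print(T.round(3))
st,im,c=snap("wrist"); P=np.load("P.npy")
f=lambda q:proj(c,[(P@np.r_[q,1])[:3]])[0].round(1)
print([f(q) for q in ([60,30,18],[60,-30,18],[-10,30,18],[-10,-30,18])])
s,sd,cs=snap("side"); uv=proj(cs,[np.r_[REST,60]])[0].astype(int)
a=cv2.resize(sd[uv[1]-80:uv[1]+80,uv[0]-80:uv[0]+80],(400,400),interpolation=cv2.INTER_CUBIC); b=cv2.resize(im,(400,300)); b=np.vstack([b,np.zeros((100,400,3),np.uint8)])
cv2.imwrite("pics/m3.png",np.hstack([b,a])[:,:,::-1])
```

```text
[[ 1.45000e-01 -7.70000e-02  9.86000e-01  5.43654e+02]
 [-5.00000e-03 -9.97000e-01 -7.70000e-02  2.44730e+01]
 [ 9.89000e-01  7.00000e-03 -1.44000e-01  6.88890e+01]
 [ 0.00000e+00  0.00000e+00  0.00000e+00  1.00000e+00]] 93.33096387830541
[[ 5.22000e-01 -8.30000e-02 -8.49000e-01  5.49258e+02]
 [-5.10000e-02 -9.97000e-01  6.60000e-02  2.42740e+01]
 [-8.51000e-01  9.00000e-03 -5.24000e-01  6.13710e+01]
 [ 0.00000e+00  0.00000e+00  0.00000e+00  1.00000e+00]]
[array([305.9, 341.3]), array([199.9, 341.3]), array([297.2, 224. ]), array([208.6, 224.2])]
```

View pics/m3.png

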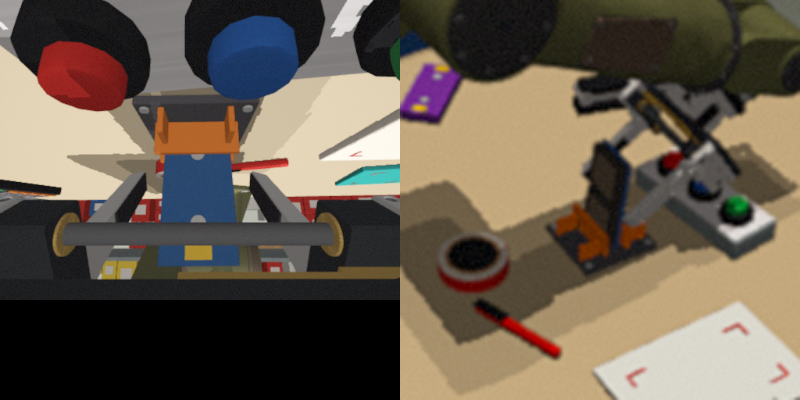

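The pad stands in the slot, leaning about 8° away from the robot against the wall (right image, (610,200)), with the fingers open. Next I'll work out the regrip pose.

```bash
cat >> h.py <<'E'
def grip2(phi=50,x=-5,z=9):
    a=np.radians(phi); d=np.array([-np.sin(a),0,np.cos(a)]); y=np.array([0,1.,0]); T=np.eye(4)
    T[:3,:3]=np.c_[np.cross(y,d),y,d]; T[:3,3]=[x,0,z]; return T
E
python3 - <<'E'
from h import *
st=manip.read_state(); T=tool(st); P=np.load("P.npy"); print(T[:3,3])
for ph in (45,50):
    Tt=P@grip2(ph); print(Tt.round(3)); print(delta(T,Tt))
E
```

```text
[549.24969398  24.27081873  61.43911504]
[[ 8.00000e-01 -7.70000e-02  5.95000e-01  5.51809e+02]
 [-5.80000e-02 -9.97000e-01 -5.10000e-02  2.38020e+01]
 [ 5.98000e-01  7.00000e-03 -8.02000e-01  6.26410e+01]
 [ 0.00000e+00  0.00000e+00  0.00000e+00  1.00000e+00]]
(array([ -7.49, -94.76,   0.98]), array([ 2.6, -0.5,  1.2]))
[[ 8.49000e-01 -7.70000e-02  5.23000e-01  5.51809e+02]
 [-6.20000e-02 -9.97000e-01 -4.60000e-02  2.38020e+01]
 [ 5.25000e-01  7.00000e-03 -8.51000e-01  6.26410e+01]
 [ 0.00000e+00  0.00000e+00  0.00000e+00  1.00000e+00]]
(array([ -7.09, -89.78,   0.95]), array([ 2.6, -0.5,  1.2]))
```

>>> servo_tool([
  [0, 0, 0, 0, 0, 15, 0],
  [0, 0, 0, 0, 0, 35, 0],
  [0, 0, 0, 0, 0, 40, 0],
  [0, 0, 0, 0, 0, 40, 0],
  [-0.65, -8.2, 0.1, 0, 0, 0, 0],
  [-0.65, -8.2, 0.1, 0, 0, 0, 0],
  [-0.65, -8.2, 0.1, 0, 0, 0, 0],
  [-0.65, -8.2, 0.1, 0, 0, 0, 0],
  [-0.65, -8.2, 0.1, 0, 0, 0, 0],
  [-0.65, -8.2, 0.1, 0, 0, 0, 0],
  [-0.65, -8.2, 0.1, 0, 0, 0, 0],
  [-0.65, -8.2, 0.1, 0, 0, 0, 0],
  [-0.65, -8.2, 0.1, 1, 0, 0, 0],
  [-0.65, -8.2, 0.1, 1, 0, 0, 0],
  [-0.6, -7.8, 0, 0, 0, 0, 0],
  [0, 0, 0, 0, 0, 0, 0],
  [0, 0, 0, 0, 0, 0, 0],
])

```text
clock: 17.1
eef_pos: [551.8, 24.2, 192.6]
eef_rot: [3.132, -0.553, -0.073]
wrist_force: [0.4, -0.9, 0.2]
finger_gap: 94.2
finger_force: 0.0
```

Run:
```python
from h import *
st=manip.read_state(); T=tool(st); P=np.load("P.npy"); print(st["joints"].round(2))
print(delta(T,P@grip2(50)))
st,im,c=snap("wrist")
f=lambda q:proj(c,[(P@np.r_[q,1])[:3]])[0].round(1)
print([f(q) for q in ([60,30,18],[60,-30,18],[60,30,0],[60,-30,0],[0,30,0],[0,-30,0],[60,-30,12],[60,30,12])])
s,sd,cs=snap("side"); uv=proj(cs,[np.r_[REST,60]])[0].astype(int)
a=cv2.resize(sd[uv[1]-80:uv[1]+80,uv[0]-50:uv[0]+50],(250,400),interpolation=cv2.INTER_CUBIC); b=np.vstack([im,np.zeros((16,512,3),np.uint8)])
cv2.imwrite("pics/m4.png",np.hstack([b,a])[:,:,::-1])
```

```text
[ 0.    0.05  1.95 -0.09  0.6   1.7 ]
(array([ 0.08, -0.03,  0.03]), array([   0. ,   -0.4, -130. ]))
[array([283.6, 225.5]), array([220.9, 225.6]), array([284.6, 243.9]), array([219.9, 244. ]), array([279. , 258.4]), array([225.8, 258.4]), array([220.6, 231.6]), array([283.9, 231.5])]
```

View pics/m4.png

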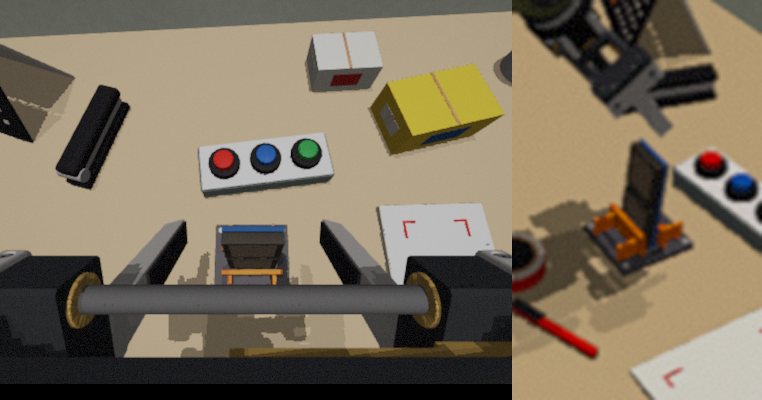

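The pad top edge at (221–284, 228) matches the prediction. I'll descend and regrip.

>>> servo_tool([
  [0, 0, 0, 0, 0, -25, 0],
  [0, 0, 0, 0, 0, -30, 0],
  [0, 0, 0, 0, 0, -30, 0],
  [0, 0, 0, 0, 0, -25, 0],
  [0, 0, 0, 0, -0.4, -13, 0],
  [0, 0, 0, 0, 0, -7, 0],
  [0, 0, 0, 0, 0, 0, 0],
  [0, 0, 0, 0, 0, 0, 0],
])

```text
clock: 18.2
eef_pos: [551.7, 23.8, 62.3]
eef_rot: [3.132, -0.555, -0.073]
wrist_force: [0.4, 0.0, 0.1]
finger_gap: 94.1
finger_force: 0.0
```

>>> servo_tool([
  [0, 0, 0, 0, 0, 0, 0.3],
  [0, 0, 0, 0, 0, 0, 1],
  [0, 0, 0, 0, 0, 0, 1],
  [0, 0, 0, 0, 0, 0, 1],
  [0, 0, 0, 0, 0, 0, 1],
], grip_force=45)

```text
clock: 18.82
eef_pos: [551.3, 23.9, 61.6]
eef_rot: [3.132, -0.554, -0.072]
wrist_force: [-1.2, 0.3, 1.8]
finger_gap: 59.4
finger_force: 45.0
```

Run:
```python
from h import *
st=manip.read_state(); T=tool(st); P=np.load("P.npy")
print(delta(T,P@grip2(50)),st["joints"].round(2))
np.save("G2.npy",np.linalg.inv(T)@P)
im=manip.camera("top"); c=cam("top")
ct=blob(im,(0,0,150),(180,45,255),(300,150,380,245)); print("plate",rect(c,ct,10))
h=cv2.cvtColor(im,cv2.COLOR_RGB2HSV); m=cv2.inRange(h,(0,90,90),(8,255,255))|cv2.inRange(h,(172,90,90),(180,255,255)); k=np.zeros_like(m); k[165:232,312:364]=m[165:232,312:364]
q=np.argwhere(k)[:,::-1]; print("marks",len(q),rect(c,q,10))
```

```text
(array([0.09, 0.03, 0.02]), array([ 0.5, -0.1,  1.1])) [ 0.    0.27  2.06 -0.18  0.26  1.81]
plate [ 505.  -232.   202.2  152.8   -2.9]
marks 0 [0. 0. 0. 0. 0.]
```

>>> servo_tool([
  [0, 0, 0, -0.5, 0, 6, 1],
  [0, 0, 0, 0, 0, 10, 1],
  [0, 0, 0, 0, 0, 20, 1],
  [0, 0, 0, 0, 0, 30, 1],
  [0, 0, 0, 0, 0, 35, 1],
  [0, 0, 0, 0, 0, 30, 1],
  [0.2, 3.2, 0, -4, -25, 5, 1],
  [0.2, 3.2, 0, -4, -25, 5, 1],
  [0.2, 3.2, 0.2, -4, -25, 5, 1],
  [0.2, 3.2, 0.2, -4, -25, 0, 1],
  [0.2, 3.2, 0.2, -4, -25, 0, 1],
  [0.2, 3.2, 0.2, -4, -25, 0, 1],
  [0.2, 3.2, 0.2, -4, -25, 0, 1],
  [0.2, 3.2, 0.2, -4, -25, 0, 1],
  [0.2, 3.2, 0.2, -4, -25, 0, 1],
  [0.2, 3, 0, -4, -25, 0, 1],
  [0, 0, 0, 0, 0, 0, 1],
  [0, 0, 0, 0, 0, 0, 1],
])

```text
clock: 21.12
eef_pos: [510.7, -225.6, 207.7]
eef_rot: [3.133, 0.002, -0.047]
wrist_force: [-0.5, -0.6, -3.6]
finger_gap: 59.7
finger_force: 45.0
```

Run:
```python
from h import *
st,im,c=snap("wrist"); print(st["joints"].round(2),tool(st).round(3)); np.save("w5.npy",im)
print("pred plate corners",proj(c,[[505+s*100,-232+t*75,10] for s,t in((1,1),(1,-1),(-1,-1),(-1,1))]).round(0).tolist())
P=tool(st)@np.load("G2.npy"); print("pad",P.round(3)); print([proj(c,[(P@np.r_[q,1])[:3]])[0].round(0) for q in ([60,30,0],[60,-30,0],[-60,30,0],[-60,-30,0])])
cv2.imwrite("pics/w5.png",im[:,:,::-1])
```

```text
[-0.48  0.32  1.49 -0.01  1.33  1.14] [[ 9.99000e-01 -4.70000e-02 -2.00000e-03  5.10732e+02]
 [-4.70000e-02 -9.99000e-01 -8.00000e-03 -2.25584e+02]
 [-2.00000e-03  8.00000e-03 -1.00000e+00  2.07675e+02]
 [ 0.00000e+00  0.00000e+00  0.00000e+00  1.00000e+00]]
pred plate corners [[197.0, 112.0], [310.0, 107.0], [309.0, 246.0], [210.0, 251.0]]
pad [[ 6.44000e-01 -4.80000e-02  7.64000e-01  5.08095e+02]
 [-2.60000e-02 -9.99000e-01 -4.10000e-02 -2.25408e+02]
 [ 7.65000e-01  7.00000e-03 -6.45000e-01  2.17948e+02]
 [ 0.00000e+00  0.00000e+00  0.00000e+00  1.00000e+00]]
[array([316., 209.]), array([189., 209.]), array([287., 263.]), array([218., 263.])]
```

View pics/w5.png

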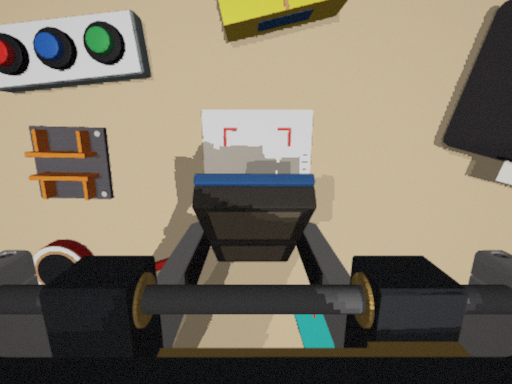

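The plate's far edge runs from (203,110) to (312,110), with its far marks at (225,129) and (290,129). The pad is held lining side towards the camera.

Run:
```python
from h import *
st=manip.read_state(); c=cam("wrist",st); im=np.load("w5.npy")
h=cv2.cvtColor(im,cv2.COLOR_RGB2HSV); g=cv2.GaussianBlur(h[:,:,1],(3,3),0).astype(int)
# white (low sat) far edge rows, and side edge columns, subpixel-ish
rows=[(u,np.where(g[95:125,u]<50)[0][0]+95) for u in range(212,306,8)]
P=unproj(c,rows,10)[:,:2]; f=np.polyfit(P[:,1],P[:,0],1); print("far edge dir deg",np.degrees(np.arctan(f[0])),"x at y=-232",np.polyval(f,-232))
L=[];Rr=[]
for r in range(114,150,5):
    w=np.where(g[r,190:330]<50)[0]+190; L.append((w[0],r)); Rr.append((w[-1]+1,r))
for n,q in(("L",L),("R",Rr)):
    Q=unproj(c,q,10)[:,:2]; e=np.polyfit(Q[:,0],Q[:,1],1); print(n,Q[[0,-1]].round(1).tolist(),"y at 505",np.polyval(e,505).round(1),np.degrees(np.arctan(e[0])).round(1))
print(unproj(c,[[225,129],[290,129]],10).round(1))
```

```text
far edge dir deg 2.697311098906072 x at y=-232 605.6531349799599
L [[602.7, -161.1], [556.8, -160.8]] y at 505 -159.0 -1.4
R [[595.5, -312.3], [549.6, -309.9]] y at 505 -307.3 -3.3
[[ 581.8 -192.8   10. ]
 [ 577.7 -280.1   10. ]]
```

```bash
cat >> h.py <<'E'
def place(dz=0):
    a=np.radians(-2.8); return padT([np.cos(a),np.sin(a),0],[0,0,-1],[505.4,-232.4,28+dz])
E
python3 - <<'E'
from h import *
T=tool(manip.read_state()); Gi=np.linalg.inv(np.load("G2.npy")); print(delta(T,place(50)@Gi)); print((place()@Gi).round(3))
E
```

```text
(array([ 2.77, 49.8 , -0.25]), array([ -11.5,   -6.7, -138.4]))
[[ 6.42000e-01 -4.70000e-02 -7.65000e-01  4.99257e+02]
 [-3.10000e-02 -9.99000e-01  3.60000e-02 -2.32080e+02]
 [-7.66000e-01  1.00000e-03 -6.43000e-01  1.93580e+01]
 [ 0.00000e+00  0.00000e+00  0.00000e+00  1.00000e+00]]
```

>>> servo_tool([
  [0.35, 6.2, 0, -1.4, -0.8, -10, 1],
  [0.35, 6.2, 0, -1.4, -0.8, -10, 1],
  [0.35, 6.2, 0, -1.4, -0.8, -15, 1],
  [0.35, 6.2, 0, -1.4, -0.8, -15, 1],
  [0.35, 6.2, 0, -1.4, -0.8, -20, 1],
  [0.35, 6.2, -0.1, -1.5, -0.9, -20, 1],
  [0.35, 6.2, -0.1, -1.5, -0.9, -20, 1],
  [0.35, 6.4, 0, -1.5, -0.9, -20, 1],
  [0, 0, 0, 0, 0, -8, 1],
  [0, 0, 0, 0, 0, 0, 1],
  [0, 0, 0, 0, 0, 0, 1],
])

```text
clock: 22.55
eef_pos: [499.8, -233.0, 71.4]
eef_rot: [3.141, 0.868, -0.048]
wrist_force: [-0.2, 1.3, -4.4]
finger_gap: 59.3
finger_force: 45.0
```

Run:
```python
from h import *
st=manip.read_state(); T=tool(st); Gi=np.linalg.inv(np.load("G2.npy")); print(delta(T,place(0)@Gi),st["joints"].round(2))
st,im,c=snap("wrist"); np.save("w6.npy",im); P=tool(st)@np.load("G2.npy")
print([proj(c,[(P@np.r_[q,1])[:3]])[0].round(1).tolist() for q in ([60,30,0],[60,-30,0],[-60,30,0],[-60,-30,0])])
m=(im.max(2)<75).astype(np.uint8)
for col in (215,235,270,290): print(col,''.join('#' if v else '.' for v in m[140:300:2,col]))
```

```text
(array([0.02, 0.21, 0.  ]), array([ -0.6,   1. , -52. ])) [-0.38  0.97  1.   -0.28  1.99  1.24]
[[315.6, 209.3], [189.2, 209.2], [286.9, 262.5], [218.3, 262.5]]
215 .......................##############.........###########.......#........######.
235 .......................#############..............###....................#######
270 .......................#############..............###....................#####.#
290 .......................#############..............####...................#######
```

>>> servo_tool([
  [0, 0.2, 0, -0.6, 1, -15, 1],
  [0, 0, 0, 0, 0, -15, 1],
  [0, 0, 0, 0, 0, -10, 1],
  [0, 0, 0, 0, 0, -6, 1],
  [0, 0, 0, 0, 0, -2, 1],
  [0, 0, 0, 0, 0, 0, 1],
  [0, 0, 0, 0, 0, 0, 1],
])

```text
clock: 23.48
eef_pos: [498.8, -231.9, 21.8]
eef_rot: [-3.142, 0.876, -0.047]
wrist_force: [-0.0, 0.6, -4.5]
finger_gap: 59.3
finger_force: 45.0
```

>>> servo_tool([
  [0, 0, 0, 0, 0, -1, 1],
  [0, 0, 0, 0, 0, -1, 1],
  [0, 0, 0, 0, 0, 0, 1],
])

```text
clock: 23.85
eef_pos: [498.6, -231.8, 19.4]
eef_rot: [-3.141, 0.877, -0.047]
wrist_force: [-0.2, 0.7, -3.4]
finger_gap: 59.3
finger_force: 45.0
```

>>> servo_tool([
  [0, 0, 0, 0, 0, -0.7, 1],
  [0, 0, 0, 0, 0, -0.5, 1],
  [0, 0, 0, 0, 0, 0, 1],
])

```text
clock: 24.22
eef_pos: [498.6, -231.8, 18.7]
eef_rot: [-3.141, 0.877, -0.047]
wrist_force: [-3.6, 2.0, 2.7]
finger_gap: 59.8
finger_force: 45.0
```

>>> servo_tool([
  [0, 0, 0, 0, 0, 0, 1],
  [0, 0, 0, 0, 0, -0.4, 1],
  [0, 0, 0, 0, 0, 0, 1],
], grip_force=6)

```text
clock: 24.6
eef_pos: [498.6, -231.8, 18.4]
eef_rot: [-3.141, 0.877, -0.047]
wrist_force: [-2.2, 1.8, 6.0]
finger_gap: 60.2
finger_force: 6.0
```

>>> servo_tool([
  [0, 0, 0, 0, 0, 0, 0.8],
  [0, 0, 0, 0, 0, 0, 0.5],
  [0, 0, 0, 0, 0, 0, 0],
  [0, 0, 0, 0, 0, 0, 0],
  [0, 0, 0, 0, 0, 0, 0],
  [0, 0, 0, 0, 0, 10, 0],
  [0, 0, 0, 0, 0, 30, 0],
  [0, -7, 0, 0, 0, 30, 0],
  [0, -8, 0, 0, 0, 30, 0],
  [0, -8, 0, 0, 0, 30, 0],
  [0, -8, 0, 0, 0, 20, 0],
  [0, -8, 0, 0, 0, 20, 0],
  [0, -8, 0, 0, 0, 0, 0],
  [0, -3, 0, 0, 0, 0, 0],
  [0, 0, 0, 0, 0, 0, 0],
  [0, 0, 0, 0, 0, 0, 0],
])

```text
clock: 26.6
eef_pos: [498.8, -231.8, 188.1]
eef_rot: [-3.105, 0.005, -0.03]
wrist_force: [-0.3, 0.1, 0.0]
finger_gap: 94.0
finger_force: 0.0
```

Run:
```python
from h import *
st,im,c=snap("wrist"); np.save("w7.npy",im); print(st["joints"].round(2))
h=cv2.cvtColor(im,cv2.COLOR_RGB2HSV)
q=place()
corners=[(q@np.r_[s*60,t*30,0,1])[:3] for s in(1,-1) for t in(1,-1)]; p=proj(c,corners); print(p.round(0).tolist())
x0,y0=p.min(0).astype(int)-10; x1,y1=p.max(0).astype(int)+10
m=(im.max(2)<90).astype(np.uint8)*255; k=np.zeros_like(m); k[y0:y1,x0:x1]=m[y0:y1,x0:x1]; k=cv2.morphologyEx(k,cv2.MORPH_CLOSE,np.ones((9,9)))
cs,_=cv2.findContours(k,cv2.RETR_EXTERNAL,cv2.CHAIN_APPROX_NONE); ct=max(cs,key=cv2.contourArea)[:,0]
print("pad",rect(c,ct,28))
a=np.radians(-2.8); u=np.array([np.cos(a),np.sin(a)])
cv2.imwrite("pics/w7.png",cv2.resize(im,(768,576))[:,:,::-1])
```

```text
[-0.52  0.33  1.53  0.03  1.31  1.08]
[[284.0, 132.0], [234.0, 131.0], [279.0, 225.0], [234.0, 224.0]]
pad [ 507.4 -232.8  114.4   58.6   -2.7]
```

View pics/w7.png

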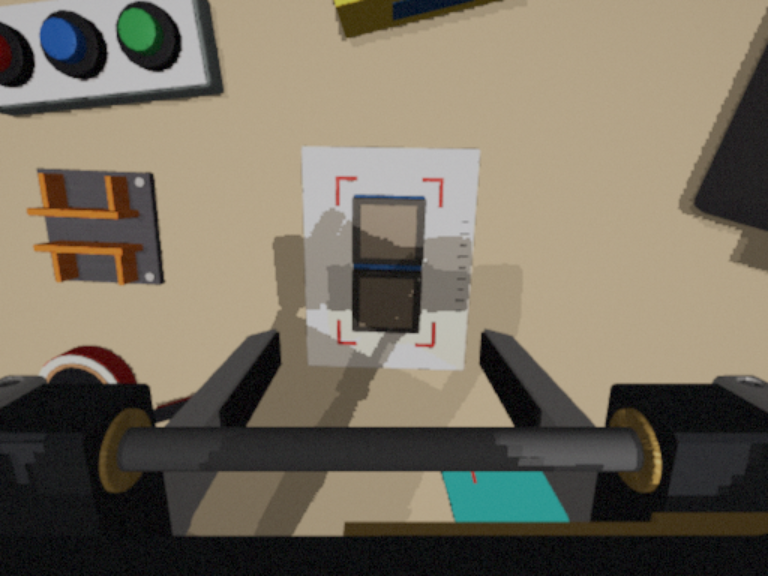

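The pad lies lining up on the white plate, at (353–426, 195–333) between the marks at (337–442, 179–345). It is centred to about 2 mm and its yaw matches to 0.1°. Next are the keys.

>>> servo_tool([
  [-0.5, 0, 0, 10, 12, 0, 0.5],
  [-0.5, 0, 0, 24, 29, 0, 1],
  [-0.5, 0, 0, 24, 29, 0, 1],
  [-0.5, -0.3, 0, 24, 29, 0, 1],
  [0, 0, 0, 24, 29, 0, 1],
  [0, 0, 0, 24, 29, -10, 1],
  [0, 0, 0, 24, 29, -20, 1],
  [0, 0, 0, 22, 29, -20, 1],
  [0, 0, 0, 11, 13, -20, 1],
  [0, 0, 0, 0, 0, 0, 1],
  [0, 0, 0, 0, 0, 0, 1],
], grip_force=20)

```text
clock: 28.02
eef_pos: [685.7, -3.8, 118.6]
eef_rot: [-3.14, -0.002, -0.03]
wrist_force: [-0.5, -0.0, 0.9]
finger_gap: 0.5
finger_force: 0.0
```

Run:
```python
from h import *
st,im,c=snap("wrist"); print(st["joints"].round(2),st["eef_pos"].round(1),st["eef_rot"].round(3)); cv2.imwrite("pics/w8.png",im[:,:,::-1])
w7=np.load("w7.npy")
print("pred",proj(c,[[686.3,-4.3,36],[689.5,-63,36],[683,52.8,36]]).round(0).tolist())
h=cv2.cvtColor(im,cv2.COLOR_RGB2HSV)
for n,lo,hi in(("blue",(100,130,50),(125,255,255)),("green",(50,110,40),(85,255,255)),("red",(0,170,70),(6,255,255))):
    m=cv2.inRange(h,lo,hi); N,_,S,C=cv2.connectedComponentsWithStats(m)
    for i in np.argsort(-S[1:,4])[:3]+1: print(n,S[i].tolist(),[unproj(c,[C[i]],z)[0].round(1).tolist() for z in(36,40)])
```

```text
[-0.06  0.68  1.18  0.    1.29  1.54] [685.7  -3.8 118.6] [-3.14e+00 -2.00e-03 -3.00e-02]
pred [[253.0, 202.0], [312.0, 197.0], [197.0, 207.0]]
blue [240, 195, 28, 27, 597] [[680.1, -4.2, 36.0], [681.3, -4.3, 40.0]]
blue [417, 330, 6, 10, 28] [[525.9, -188.0, 36.0], [529.5, -185.2, 40.0]]
blue [413, 351, 2, 5, 6] [[498.5, -184.7, 36.0], [502.5, -181.9, 40.0]]
green [299, 189, 30, 30, 684] [[682.6, -64.5, 36.0], [683.8, -63.6, 40.0]]
red [180, 200, 28, 28, 540] [[675.4, 56.4, 36.0], [676.7, 55.4, 40.0]]
red [413, 276, 15, 9, 24] [[596.3, -177.8, 36.0], [598.8, -175.2, 40.0]]
red [388, 57, 7, 1, 7] [[814.3, -128.9, 36.0], [813.4, -127.0, 40.0]]
```

>>> servo_tool([
  [0, 0, 0, -2.7, -0.5, -25, 1],
  [0, 0, 0, 0, 0, -25, 1],
  [0, 0, 0, 0, 0, -16, 1],
  [0, 0, 0, 0, 0, 0, 1],
  [0, 0, 0, 0, 0, -3, 1],
  [0, 0, 0, 0, 0, -3, 1],
  [0, 0, 0, 0, 0, 0, 1],
])

```text
clock: 28.95
eef_pos: [683.5, -4.5, 46.6]
eef_rot: [-3.14, -0.004, -0.03]
wrist_force: [1.3, -3.0, 4.9]
finger_gap: 0.5
finger_force: 2.3
```

>>> servo_tool([
  [0, 0, 0, 0, 0, -2, 1],
  [0, 0, 0, 0, 0, -2, 1],
  [0, 0, 0, 0, 0, 0, 1],
])

```text
clock: 29.32
eef_pos: [683.9, -4.6, 45.8]
eef_rot: [-3.14, -0.005, -0.03]
wrist_force: [-13.3, -1.6, 30.4]
finger_gap: 0.7
finger_force: 15.0
```

>>> servo_tool([
  [0, 0, 0, -1, 0, 5, 1],
  [0, 0, 0, 0, 0, 6, 1],
  [0, 0, 0, 0, 0, 0, 1],
])

```text
clock: 29.7
eef_pos: [681.8, -4.2, 52.9]
eef_rot: [-3.14, -0.002, -0.03]
wrist_force: [-0.2, 0.7, -0.6]
finger_gap: 0.3
finger_force: 0.0
```

Run:
```python
from h import *
# triangulate key tops from top, side and wrist (w8 at hover) pictures
import itertools
top=manip.camera_info("top"); K=[]
def cen(im,lo,hi,near,rad=25):
    m=cv2.inRange(cv2.cvtColor(im,cv2.COLOR_RGB2HSV),lo,hi); N,_,S,C=cv2.connectedComponentsWithStats(m)
    b=[i for i in range(1,N) if S[i,4]>15 and np.hypot(*(C[i]-near))<rad]; i=max(b,key=lambda i:S[i,4]); return C[i],S[i,:4]
t0=cv2.imread("pics/top0.png")[:,:,::-1].copy(); s0=cv2.imread("pics/side0.png")[:,:,::-1].copy()
ct,cs=cam("top"),cam("side")
for n,lo,hi,a,b in(("blue",(100,120,50),(125,255,255),(260,138),(304,180)),("green",(45,100,40),(85,255,255),(280,136),(317,189)),("red",(0,150,70),(6,255,255),(239,139),(291,171))):
    p,_=cen(t0,lo,hi,a,12); q,_=cen(s0,lo,hi,b,12)
    best=min(np.arange(30,65,.5),key=lambda z:np.linalg.norm(unproj(ct,p,z)-unproj(cs,q,z)))
    print(n,p.round(1),q.round(1),best,unproj(ct,p,best).round(1),unproj(cs,q,best).round(1))
print(manip.read_state()["eef_pos"],manip.read_state()["wrist_force"])
```

```text
blue [259.4 136.6] [303.5 177.6] 46.0 [[682.9  -5.   46. ]] [[680.9  -4.1  46. ]]
green [279.2 135.3] [316.2 187.1] 46.0 [[685.5 -62.5  46. ]] [[683.8 -61.7  46. ]]
red [239.2 138.2] [291.1 168.4] 46.5 [[679.1  53.7  46.5]] [[677.7  54.4  46.5]]
[681.82170962  -4.15676876  52.91539677] [-0.24858883  0.69185938 -0.59140115]
```

>>> servo_tool([
  [0, 0, 0, 0.3, 0, -1, 1],
  [0, 0, 0, 0, 0, -1, 1],
  [0, 0, 0, 0, 0, 0, 1],
])

```text
clock: 30.08
eef_pos: [682.0, -4.2, 50.5]
eef_rot: [-3.14, -0.001, -0.03]
wrist_force: [-1.9, 0.9, 2.5]
finger_gap: 0.5
finger_force: 1.2
```

>>> servo_tool([
  [0, 0, 0, 0, 0, -1, 1],
  [0, 0, 0, 0, 0, -1, 1],
  [0, 0, 0, 0, 0, 0, 1],
])

```text
clock: 30.45
eef_pos: [682.2, -4.3, 48.9]
eef_rot: [-3.14, -0.002, -0.03]
wrist_force: [-2.8, 0.9, 2.9]
finger_gap: 0.3
finger_force: 1.7
```

>>> servo_tool([
  [0, 0, 0, 0, 0, -1, 1],
  [0, 0, 0, 0, 0, 0, 1],
  [0, 0, 0, 0, 0, 0, 1],
])

```text
clock: 30.82
eef_pos: [682.3, -4.3, 47.9]
eef_rot: [-3.14, -0.002, -0.03]
wrist_force: [-2.5, 0.1, 3.5]
finger_gap: 0.4
finger_force: 1.9
```

>>> servo_tool([
  [0, 0, 0, 0, 0, -1, 1],
  [0, 0, 0, 0, 0, 0, 1],
  [0, 0, 0, 0, 0, 0, 1],
])

```text
clock: 31.2
eef_pos: [682.3, -4.3, 46.9]
eef_rot: [-3.14, -0.002, -0.03]
wrist_force: [-2.7, 1.3, 3.8]
finger_gap: 0.5
finger_force: 2.2
```

The spring is soft from about 52 mm to 46 mm, then stiff, so the key bottoms at about 45.8 mm. I'll push blue down once more to be sure, then go to green.

>>> servo_tool([
  [0, 0, 0, 0, 0, -1.2, 1],
  [0, 0, 0, 0, 0, -1, 1],
  [0, 0, 0, 0, 0, 0, 1],
  [0, 0, 0, 0, 0, 0, 1],
])

```text
clock: 31.7
eef_pos: [682.4, -4.3, 46.1]
eef_rot: [-3.14, -0.003, -0.03]
wrist_force: [-8.3, 1.9, 15.0]
finger_gap: 0.2
finger_force: 8.0
```

>>> servo_tool([
  [0, 0, 0, 0, 0, 8, 1],
  [0, 0, 0, 0, 0, 20, 1],
  [0, 0, 0, 0.6, -15, 0, 1],
  [0, 0, 0, 1, -28, 0, 1],
  [0, 0, 0, 1, -15, 0, 1],
  [0, 0, 0, 0, 0, 0, 1],
  [0, 0, 0, 0, 0, -10, 1],
  [0, 0, 0, 0, 0, -7, 1],
  [0, 0, 0, 0, 0, 0, 1],
])

```text
clock: 32.83
eef_pos: [684.4, -61.7, 54.6]
eef_rot: [-3.14, -0.0, -0.03]
wrist_force: [-0.7, 0.2, 0.8]
finger_gap: 0.6
finger_force: 0.0
```

>>> servo_tool([
  [0, 0, 0, 0, -0.5, -3, 1],
  [0, 0, 0, 0, 0, -3, 1],
  [0, 0, 0, 0, 0, -2, 1],
  [0, 0, 0, 0, 0, 0, 1],
])

```text
clock: 33.33
eef_pos: [685.0, -62.7, 47.9]
eef_rot: [-3.14, -0.002, -0.03]
wrist_force: [-0.1, 1.9, 4.8]
finger_gap: 0.4
finger_force: 1.9
```

>>> servo_tool([
  [0, 0, 0, 0, 0, -1, 1],
  [0, 0, 0, 0, 0, -1.2, 1],
  [0, 0, 0, 0, 0, -0.6, 1],
  [0, 0, 0, 0, 0, 0, 1],
  [0, 0, 0, 0, 0, 0, 1],
])

```text
clock: 33.95
eef_pos: [685.2, -62.7, 46.2]
eef_rot: [-3.14, -0.003, -0.03]
wrist_force: [-4.5, 2.9, 13.2]
finger_gap: 0.2
finger_force: 6.5
```

>>> servo_tool([
  [0, 0, 0, 0, 0, -1, 1],
  [0, 0, 0, 0, 0, 0, 1],
  [0, 0, 0, 0, 0, 0, 1],
])

```text
clock: 34.33
eef_pos: [685.3, -62.8, 46.0]
eef_rot: [-3.14, -0.003, -0.03]
wrist_force: [-7.8, 3.9, 19.6]
finger_gap: 0.2
finger_force: 9.8
```

>>> servo_tool([
  [0, 0, 0, 0, 0, 8, 1],
  [0, 0, 0, 0, 0, 25, 1],
  [0, 0, 0, 0, 0, 40, 1],
  [0, 0, 0, 0, 0, 40, 1],
  [0, 0, 0, 0, 0, 0, 1],
  [0, 0, 0, 0, 0, 0, 1],
])

```text
clock: 35.08
eef_pos: [684.3, -63.0, 155.6]
eef_rot: [-3.14, -0.0, -0.03]
wrist_force: [-0.2, 0.3, -0.7]
finger_gap: 0.4
finger_force: 0.0
```

Run:
```python
from h import *
im=manip.camera("top"); c=cam("top"); t0=cv2.imread("pics/top0.png")[:,:,::-1].copy()
m=(im.max(2)<90).astype(np.uint8)*255; k=np.zeros_like(m); k[168:228,318:358]=m[168:228,318:358]; k=cv2.morphologyEx(k,cv2.MORPH_CLOSE,np.ones((7,7)))
cs,_=cv2.findContours(k,cv2.RETR_EXTERNAL,cv2.CHAIN_APPROX_NONE); print("pad",rect(c,max(cs,key=cv2.contourArea)[:,0],28))
for n,lo,hi,bx,z in(("marker",(0,150,80),(8,255,255),(268,230,305,250),8),("carton",(22,150,100),(34,255,255),(315,90,380,140),60),("stapler",(0,0,0),(180,255,60),(155,90,195,150),23),("tape",(0,0,130),(180,60,255),(218,222,258,258),25)):
    print(n,rect(c,blob(t0,lo,hi,bx),z),rect(c,blob(im,lo,hi,bx),z))
```

```text
pad [ 500.1 -215.9  166.1   30.    -0.9]Traceback (most recent call last):
  File "<stdin>", line 6, in <module>
  File "h.py", line 22, in blob
    return max(cs,key=cv2.contourArea)[:,0,:]
           ~~~^^^^^^^^^^^^^^^^^^^^^^^^
ValueError: max() iterable argument is empty
```

```bash
python3 -c "
from cell import manip
print(manip.sign_off())"
```

```text
the job is handed in; nothing more can be done
None
```

The pad lies lining up in the middle of the white plate (within about 2 mm by the wrist camera), lined up with its length; blue then green were pressed fully, red untouched, and the job is handed in at about 35 s, though my final top-camera check of the pad and bystanders failed, with the arm probably blocking the view.

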